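# Hold the oil tank's bayonet cap at its vent mark for the leak tester

### The job

Start the leak tester by pressing its blue, then its yellow, then its green key, one at a time and each fully down. Then put the blue bayonet cap into the tank's filler neck at the white marks, fully home, and turn it clockwise half-way to the lock, so that its bar points at the green marks on the neck, never as far as the red lock marks. Finish there still holding the cap with the gripper, for it springs back if let go, and leave the other things on the bench alone.

Things in the scene. Friction and masses are not known exactly. Their poses are not given: they have to be found in the camera images.
- cap_center (a point): bayonet cap, loose, upright on the table, 62 mm tall; point on its axis half-way up (31 above its underside). z up. From the bottom: plug 39 dia, 0 to 20 mm; flange 66 dia, 20 to 28; blue grip bar 60 long (cap's x), 12 thick (y), 28 to 62, white stripe on top. Same after a half turn. About 0.16 kg
- cap: the same cap, origin at the centre of its underside. Two lugs on the plug, on its +x and -x sides, in line with the bar: 10 wide, reaching 27.5 from the axis, at heights 7.5 to 12.5 mm. The plug's foot is tapered
- neck (a point): centre of the filler neck's mouth, at the top face of its dark lip, 115 above the table; z up. Lip: ring 92 outer dia, 6 thick, 43 hole, with two notches 15 wide, reaching 29.5 from the centre, on the +x and -x sides, for the cap's lugs. Home: flange on the lip, cap underside 20 below this point, lugs beneath the lip; it then turns clockwise only and cannot lift out
- tank: aluminium tank 160 x 180 x 80 tall, fixed; origin under its centre, axes as the neck's; the neck stands on its middle. On the lip, 35 to 45 from the centre, are pairs of marks: white at the notches (along x), green 45 degrees clockwise (from above) of white, red (lock) 90 degrees clockwise of white
- shutter (a joint): brass spring ring in the neck whose posts take the lugs; turns with the cap, rad clockwise: 0 at white (rest), 0.785 green, stop at 1.5; beyond 1.4 counts as locked. Play: may read up to 0.15 less than the bar's own angle from white. A weak spring (0.09 N m at green) turns it, and a released cap, back towards white
- key_blue_top (a point): centre of the top face of the blue round key on the grey leak tester (box 150 x 180 x 60 tall, fixed). Key 26 mm in diameter, in a 42 mm black collar; its face is about 22 mm above the tester's top, 82 mm above the table; the three keys stand in a row 55 mm apart in any order
- key_blue (a joint): travel of the blue key: 0 up, 0.006 m fully down (takes about 4.5 N); it springs back up
- key_yellow_top (a point): centre of the top face of the yellow round key on the grey leak tester (box 150 x 180 x 60 tall, fixed). Key 26 mm in diameter, in a 42 mm black collar; its face is about 22 mm above the tester's top, 82 mm above the table; the three keys stand in a row 55 mm apart in any order
- key_yellow (a joint): travel of the yellow key: 0 up, 0.006 m fully down (takes about 4.5 N); it springs back up
- key_green_top (a point): centre of the top face of the green round key on the grey leak tester (box 150 x 180 x 60 tall, fixed). Key 26 mm in diameter, in a 42 mm black collar; its face is about 22 mm above the tester's top, 82 mm above the table; the three keys stand in a row 55 mm apart in any order
- key_green (a joint): travel of the green key: 0 up, 0.006 m fully down (takes about 4.5 N); it springs back up
- bracket_a: a cast aluminium bracket, foot 60 x 75, 88 tall. Bystander, to be left alone; its origin is at the centre of its underside
- bracket_b: a second cast aluminium bracket, foot 60 x 75, 88 tall. Bystander, to be left alone; its origin is at the centre of its underside
- duct: an upright offcut of red-brown ribbed duct, 75 across, 113 tall. Bystander, to be left alone; its origin is at the centre of its underside
- spray_can: a red spray can, 54 across, 160 tall. Bystander, to be left alone; its origin is at the centre of its underside
- red_bin: an empty red bin, 100 x 150 x 70 tall. Bystander, to be left alone; its origin is at the centre of its underside
- wrench: a steel wrench lying flat, 170 long. Bystander, to be left alone; its origin is on its underside
- sensor_box: a small cardboard box, 70 x 50 x 30 tall. Bystander, to be left alone; its origin is at the centre of its underside
Not all that is in view belongs to the job. Of the things like the cap, leave any that is pink or turquoise; of the rest the smaller one is meant.

How it is judged:
By the outcome, as a careful person would: the job done as asked, in the order asked, and still so for the second after the job is handed in, while the arm keeps its last pose, push and grip.
It also fails if it takes over 64 s, if anything falls off the work surface, if the arm or the gripper's body presses on something with over 40 N, if the wrist force passes 120 N, or if a joint passes its speed limit or range.

### The arm

A 7-joint arm with a two-finger parallel gripper is mounted at the origin on the work surface. World frame = base frame: x ahead of the robot, y to its left, z up, the work surface at z = 0. Lengths are in m, angles in rad, forces in N, time in s.
With the tool pointing down it reaches from about 0.4 to 0.85 m from the base axis. Payload 4.5 kg.
Tool frame: the origin (TCP) lies on the centre line of the jaws, within the pads' length; the fingertips stand r.tips_ahead ahead of it and the grasp point (between the pads) is the TCP (r.tips_ahead is the distance from the TCP to the fingertips, in m); z points along the fingers, y is the direction in which the jaws open and shut (so a half turn about z gives the same grasp; the last joint's range is limited). The gripper opens to 88 mm and grips with 3 to 60 N. Pads are 18 mm wide; open, the fingers measure 123 mm over their backs; the gripper's body (75 mm by 187 mm) begins 45 mm behind the grasp point.
Start: joints at [-1.107, 0.689, -0.195, 1.565, 0.157, 0.902, -0.215], TCP at [0.26, 0.568, 0.258] pointing down, gripper open.
Joint ranges: [-3.01, 3.01], [-0.46, 2.08], [-1.47, 1.51], [0.13, 2.56], [-1, 4.14], [0.04, 2.09], [-2.66, 2.66]. Speed limits (rad/s): [2.57, 2.57, 3.14, 3.14, 3.14, 3.14, 3.14].

### API

Orientations are given as a unit quaternion [x, y, z, w].
In Python, from plant import r gives the robot as it stands.
- The arm moves only by the shell command python3 -m inch 'ROWS' [FORCE]. ROWS is JSON, a list of rows, each a list of 5 numbers: the shift along the world's x, y, z in units of 25 mm (1.0 is 25 mm), then the turn about the world's z in units of 6 degrees (1.0 is 6 degrees), then the finger opening in mm, from 0 to 88.1. A call has 1 to 5 rows; each row shifts and turns the commanded pose from where the row before left it; what a row does not reach is not made up. A row lasts 1/10 s, in which the tool goes at most 50 mm and 8.59 degrees, less where a joint would pass 70% of its speed; a pose out of reach is approached as far as the arm can. A call is refused whole if a number of a shift passes 1 or a number of a turn 1, either way. A call with a gripper value outside its range is refused whole. The fingers move at their own pace and stop on an object; FORCE is the grip in N (left out, the last holds). Time passes only in rows, so rows that do not move let the fingers close. It gives the time, the measured TCP pose, the force and the opening at its end, in the units of the state.
- r.get_state(): the state, without advancing time (a new reading comes with each control period).
- r.snapshot(name): name is "scene" or "side" or "wrist"; returns a dict with "pixels" (480x640x3 uint8, red, green, blue), "range_z" (480x640 float32, m along the optical axis (not along the pixel's ray), 0 where there is no reading), "K" (3x3 intrinsics, pixels), "position" and "attitude" of the camera in the world. Camera axes: x right, y up, looking along -z (the intrinsics and any distortion apply to the point x, -y, -z); pixel columns grow to the right and rows downward; lengths in m; the calibration is good to about 2 mm. A picture is of the moment at which its call begins.
- r.finish_job(): hands the job in, once; it reports no verdict.
The state is a dict: "clock": time; "q": joint angles; "qd": joint speeds; "joint_torque": joint torques, N m; "tool_pos": TCP position; "eef_rot": TCP orientation; "contact_force": force on the tool from outside, world axes, zero at the start; "moment": the same for the moment, N m; "opening": opening from 0.0 (shut) to 1.0 (fully open).
Only numpy, scipy, OpenCV 4.12 (cv2) and the standard library are available. Lean on these libraries where they do the work, as an engineer would, in place of code of your own. Each camera call takes 0.05 s, during which the arm holds its last target. There are 200 camera calls.

## Working session

There is one attempt and no reset: what is moved stays moved. The work goes in short steps, Python scripts to look and compute and a shell command to move; the robot and the scene stay as the last step left them, time stands still between calls to the robot, and variables do not carry over. Pictures are saved under pics/ and viewed, about 8 in all and at most 12, crops included, and the job is handed in when it is done.

```bash
ls; mkdir -p pics
python3 - <<'E'
from plant import r
import cv2,numpy as np
print(r.tips_ahead, r.get_state())
for n in("scene","side"):
    s=r.snapshot(n); np.savez(f"{n}0.npz",**s)
    cv2.imwrite(f"pics/{n}0.png",s["pixels"][:,:,::-1]); print(n,s["K"].tolist(),s["position"],s["attitude"],[k for k in s])
E
```

```text
pics
0.019 {'clock': 0.0, 'q': array([-1.10721397,  0.68998124, -0.19453947,  1.56633366,  0.15728581,
        0.90247325, -0.21510248]), 'qd': array([ 6.57335252e-05,  3.97549710e-05, -1.85631867e-03,  3.89264144e-05,
        1.59260178e-03, -3.45633700e-04,  7.29610690e-04]), 'joint_torque': array([ 1.07655669e-04, -5.27546203e+01, -1.26692399e+00, -1.53429937e+01,
       -5.26827865e-02,  6.49723137e-03,  1.51770973e-04]), 'tool_pos': array([0.26020164, 0.56761435, 0.25691511]), 'eef_rot': array([ 2.13196317e-01,  9.77008965e-01, -8.90694945e-04, -1.43055050e-04]), 'contact_force': array([0.66005632, 0.44510403, 0.83075604]), 'moment': array([0.06246261, 0.0166428 , 0.03845535]), 'opening': 0.995428984917396}
scene [[474.12844504666464, 0.0, 320.90630944044096], [0.0, 474.12844504666464, 240.2704293469767], [0.0, 0.0, 1.0]] [1.18332368 0.69766106 0.67092308] [0.18311324 0.44921152 0.81243237 0.323469  ] ['pixels', 'range_z', 'K', 'position', 'attitude']
side [[485.26586249165126, 0.0, 310.0408288990743], [0.0, 485.26586249165126, 239.3559871680217], [0.0, 0.0, 1.0]] [ 0.09045189 -0.56869772  0.83743132] [ 0.35920604 -0.11826358 -0.31479691  0.87056743] ['pixels', 'range_z', 'K', 'position', 'attitude']
```

View pics/scene0.png

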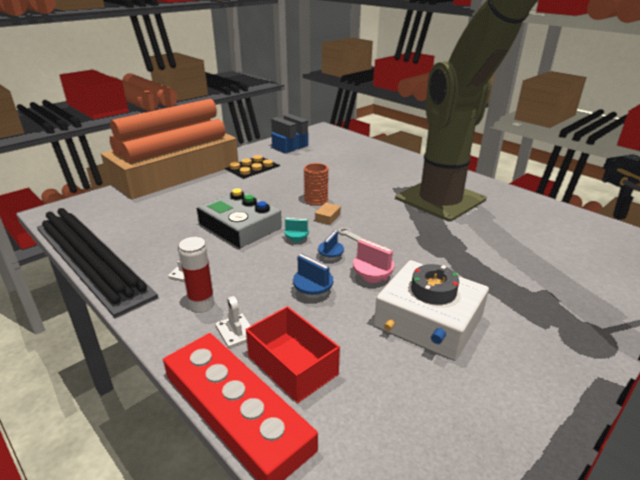

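View pics/side0.png

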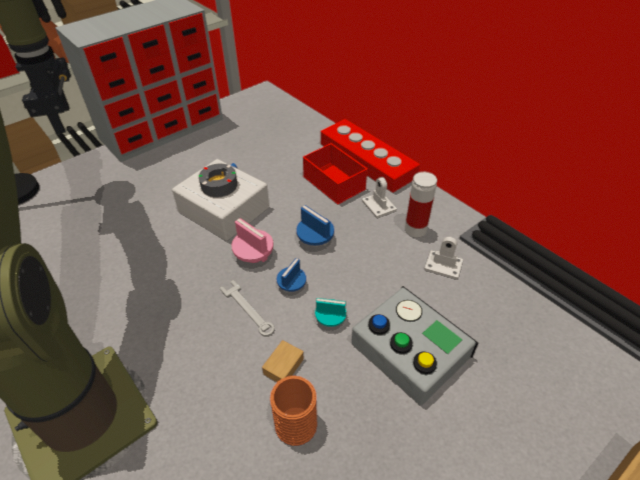

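Candidate caps: small blue (side 291,277 / scene 330,246), big blue (side 315,230 / scene 313,280), pink (252,243) and turquoise (331,312), both excluded. The small blue one fits because it's the smaller of the two left. The keys in the side view are blue (379,323), green (402,342) and yellow (426,361). The tank lip is at (217,180). Next: one enlarged crop and the measurements.

```bash
cat > h.py <<'E'
import numpy as np,cv2
from scipy.spatial.transform import Rotation as R
def cloud(s):
    K=s["K"];z=s["range_z"];v,u=np.mgrid[0:480,0:640]
    p=np.stack([(u-K[0,2])/K[0,0]*z,-(v-K[1,2])/K[1,1]*z,-z],-1)
    P=p@R.from_quat(s["attitude"]).as_matrix().T+s["position"]; P[z==0]=np.nan; return P
def ray(s,uv,h):
    K=s["K"];uv=np.atleast_2d(uv).astype(float)
    d=np.c_[(uv[:,0]-K[0,2])/K[0,0],-(uv[:,1]-K[1,2])/K[1,1],-np.ones(len(uv))]@R.from_quat(s["attitude"]).as_matrix().T
    return s["position"]+d*((h-s["position"][2])/d[:,2])[:,None]
def hsv(s): return cv2.cvtColor(s["pixels"],cv2.COLOR_RGB2HSV)
def mask(s,lo,hi,box):
    m=cv2.inRange(hsv(s),lo,hi);o=np.zeros_like(m);x0,y0,x1,y1=box;o[y0:y1,x0:x1]=m[y0:y1,x0:x1];return o>0
def yaw(q):
    y=R.from_quat(q).as_matrix()[:,1]; return np.degrees(np.arctan2(y[1],y[0]))
E
python3 - <<'E'
from h import *
s=dict(np.load("side0.npz"));c=dict(np.load("scene0.npz"))
a=cv2.resize(s["pixels"][150:330,165:355],None,fx=3,fy=3,interpolation=cv2.INTER_CUBIC)[:, :, ::-1]
cv2.imwrite("pics/crop1.png",a)
for nm,S,boxes in(("side",s,dict(cap=(270,255,310,295),big=(290,200,340,255),kb=(365,310,395,335),kg=(388,330,415,355),ky=(412,348,440,374))),("scene",c,dict(cap=(316,230,346,262),kb=(252,197,272,216),kg=(240,190,258,207),ky=(228,184,246,200)))):
    P=cloud(S)
    for k,b in boxes.items():
        lo,hi=((100,90,40),(128,255,255)) if k in("cap","big","kb") else ((45,90,40),(85,255,255)) if k=="kg" else ((18,100,80),(35,255,255))
        m=mask(S,lo,hi,b);p=P[m];p=p[~np.isnan(p[:,0])];zmax=np.nanpercentile(p[:,2],97)
        t=p[p[:,2]>zmax-.006]; print(nm,k,m.sum(),"ztop",zmax.round(4),"mean top",t.mean(0).round(4),"n",len(t), "extent",np.ptp(p,axis=0).round(3))
        if k in("cap","big"):
            w,v=np.linalg.eigh(np.cov(p[p[:,2]>zmax-.025][:,:2].T));print("   axis deg",np.degrees(np.arctan2(v[1,1],v[0,1])))
    b=(185,150,250,205) if nm=="side" else (405,255,470,310)
    hh=np.zeros((480,640),bool);hh[b[1]:b[3],b[0]:b[2]]=True
    L=hh&(abs(P[...,2]-.115)<.006);p=P[L];print(nm,"lip n",len(p),"bbox centre",(np.percentile(p,1,axis=0)+np.percentile(p,99,axis=0))/2,np.percentile(p,99,axis=0)-np.percentile(p,1,axis=0))
    H=hsv(S)
    for col,q in dict(green=(H[...,0]>45)&(H[...,0]<90)&(H[...,1]>80),red=((H[...,0]<8)|(H[...,0]>172))&(H[...,1]>110),white=(H[...,1]<40)&(H[...,2]>140)).items():
        n,lab,st,ce=cv2.connectedComponentsWithStats((q&L).astype('uint8'))
        for i in range(1,n):
            if st[i,4]>2: print("  ",col,st[i,4],ce[i].round(1),ray(S,ce[i],.115)[0].round(4))
E
```

```text
side cap 552 ztop 0.0605 mean top [ 0.4712 -0.0131  0.059 ] n 71 extent [0.063 0.088 0.067]
   axis deg -163.8308703134312
side big 907 ztop 0.0837 mean top [0.6007 0.0619 0.0823] n 103 extent [0.087 0.087 0.06 ]
   axis deg 99.45632898163103
side kb 176 ztop 0.0833 mean top [ 0.5134 -0.2333  0.0809] n 126 extent [0.031 0.031 0.017]
side kg 189 ztop 0.0828 mean top [ 0.5154 -0.2886  0.0807] n 142 extent [0.032 0.032 0.016]
side ky 208 ztop 0.0829 mean top [ 0.5174 -0.3431  0.0806] n 157 extent [0.031 0.031 0.015]
side lip n 592 bbox centre [0.49491881 0.30429511 0.11346454] [0.08674111 0.08829444 0.00801083]
   green 6 [233.  172.5] [0.5291 0.2855 0.115 ]
   green 7 [200.3 175.4] [0.4627 0.3277 0.115 ]
   red 8 [205.5 168. ] [0.4875 0.345  0.115 ]
   red 13 [228.8 180.2] [0.5053 0.2671 0.115 ]
   white 11 [228.3 165.6] [0.5353 0.3163 0.115 ]
   white 9 [234.9 171. ] [0.5358 0.2875 0.115 ]
   white 11 [204.6 182.1] [0.4576 0.2985 0.115 ]
scene cap 360 ztop 0.0608 mean top [0.4836 0.0037 0.0591] n 42 extent [0.066 0.064 0.042]
   axis deg -164.5172373530935
scene kb 72 ztop 0.0839 mean top [ 0.5167 -0.2264  0.0817] n 42 extent [0.047 0.063 0.026]
scene kg 61 ztop 0.0842 mean top [ 0.5197 -0.2812  0.0814] n 40 extent [0.025 0.054 0.022]
scene ky 61 ztop 0.0836 mean top [ 0.5227 -0.3359  0.081 ] n 40 extent [0.124 0.176 0.086]
scene lip n 920 bbox centre [0.49796613 0.31083212 0.11395274] [0.08769219 0.08623857 0.00866653]
   green 12 [454.2 274.1] [0.4592 0.329  0.115 ]
   green 15 [415.7 278.9] [0.5285 0.2862 0.115 ]
   red 12 [416.8 269.9] [0.5021 0.2694 0.115 ]
   red 16 [455.1 283.3] [0.4842 0.3472 0.115 ]
   white 4 [418.5 266.5] [0.4898 0.2644 0.115 ]
   white 14 [443.1 267. ] [0.4546 0.2998 0.115 ]
   white 7 [412.6 273.1] [0.5173 0.2702 0.115 ]
   white 16 [427.5 286.3] [0.5312 0.3162 0.115 ]
```

View pics/crop1.png

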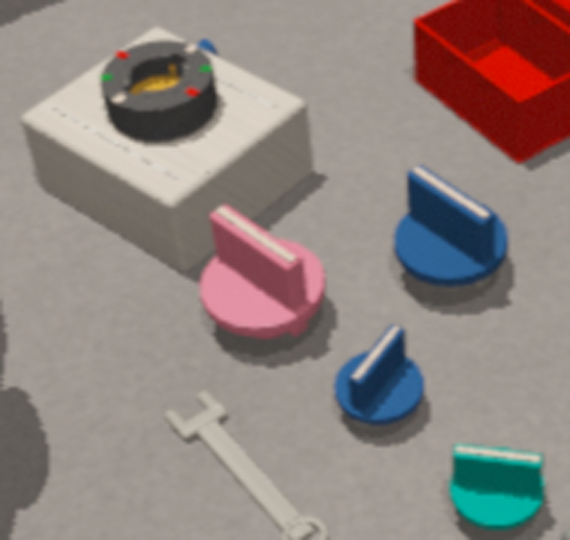

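The crop confirms it: the small blue cap is at crop (380,385), with a plainly bigger blue one at (450,225). On the lip, the white marks lie along about 12.7° in the world and green along about -32.3°, centred near (0.495, 0.307). First I'll go over the keys.

```bash
python3 -m inch '[[1,-1,0,0,0],[1,-1,0,0,0],[1,-1,0,0,0],[1,-1,0,0,0],[1,-1,0,0,0]]' 20
python3 -m inch '[[1,-1,0,0,0],[1,-1,0,0,0],[1,-1,0,0,0],[1,-1,0,0,0],[1,-1,0,0,0]]'
python3 -m inch '[[0,-1,0,0,0],[0,-1,0,0,0],[0,-1,0,0,0],[0,-1,0,0,0],[0,-1,0,0,0]]'
python3 -m inch '[[0,-1,0,0,0],[0,-1,0,0,0],[0,-1,0,0,0],[0,-1,0,0,0],[0,-1,0,0,0]]'
```

```text
clock: 0.6
tool_pos: [0.3861, 0.4418, 0.2574]
eef_rot: [0.213, 0.977, -0.0, -0.0]
contact_force: [1.6, -0.0, 0.9]
opening: 0.574
clock: 1.1
tool_pos: [0.5111, 0.3168, 0.2574]
eef_rot: [0.213, 0.977, -0.0, -0.0]
contact_force: [1.0, 0.8, 0.0]
opening: 0.119
clock: 1.6
tool_pos: [0.5101, 0.192, 0.2574]
eef_rot: [0.213, 0.977, -0.0, -0.0]
contact_force: [-0.0, -0.3, 0.1]
opening: 0.007
clock: 2.1
tool_pos: [0.5101, 0.0671, 0.2575]
eef_rot: [0.213, 0.977, -0.0, -0.0]
contact_force: [0.9, -0.8, 0.2]
opening: 0.005
```

```bash
python3 -m inch '[[0,-1,0,0,0],[0,-1,0,0,0],[0,0,0,0,0]]'
python3 - <<'E'
from plant import r
import numpy as np
np.savez("w1.npz",**r.snapshot("wrist"))
E
python3 -m inch '[[0,-1,0,0,0],[0,-1,0,0,0],[0,-1,0,0,0],[0,-1,0,0,0],[0,-1,0,0,0]]'
python3 -m inch '[[0,-1,0,0,0],[0,-1,0,0,0],[0,-1,0,0,0],[0,-1,0,0,0],[0,-1,0,0,0]]'
python3 -m inch '[[0,0,0,0,0]]'
python3 - <<'E'
from plant import r
from h import *
s=r.snapshot("wrist");np.savez("w2.npz",**s);a=np.load("w1.npz")
cv2.imwrite("pics/w.png",cv2.resize(np.hstack([a["pixels"],s["pixels"]]),(800,300))[:,:,::-1])
E
```

```text
clock: 2.4
tool_pos: [0.5099, 0.0138, 0.2573]
eef_rot: [0.216, 0.976, -0.002, -0.0]
contact_force: [-0.2, -0.4, 0.0]
opening: 0.006
clock: 2.95
tool_pos: [0.5108, -0.1058, 0.2577]
eef_rot: [0.212, 0.977, 0.001, -0.0]
contact_force: [0.9, -0.1, 0.3]
opening: 0.001
clock: 3.45
tool_pos: [0.5112, -0.2308, 0.2576]
eef_rot: [0.212, 0.977, 0.001, 0.0]
contact_force: [0.6, 0.2, -0.5]
opening: 0.008
clock: 3.55
tool_pos: [0.5104, -0.2344, 0.2574]
eef_rot: [0.215, 0.977, -0.001, 0.0]
contact_force: [-1.1, 0.3, -0.4]
opening: 0.006
```

View pics/w.png

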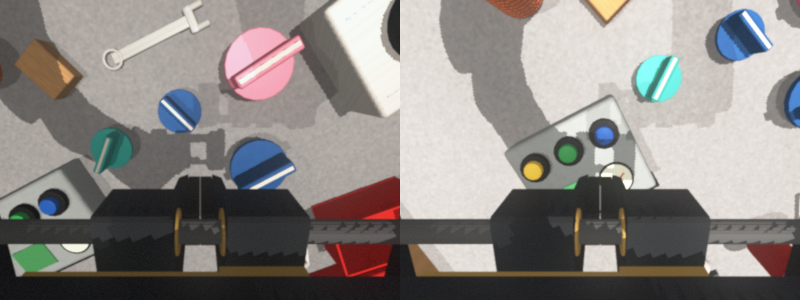

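Left picture: small cap at about (288,176) px of the full frame, with its white stripe visible. Right picture: keys blue (325,211), green (269,243) and yellow (213,270).

Run:
```python
from h import *
a=dict(np.load("w1.npz"));s=dict(np.load("w2.npz"))
print(s["position"],a["position"])
for k,b,lo,hi in(("blue",(300,185,350,235),(100,110,60),(128,255,255)),("green",(245,215,290,268),(45,90,40),(85,255,255)),("yellow",(190,245,238,295),(15,100,80),(35,255,255))):
    m=mask(s,lo,hi,b).astype('uint8');c=max(cv2.findContours(m,0,1)[0],key=cv2.contourArea);(x,y),rad=cv2.minEnclosingCircle(c)
    print(k,(x,y),rad,ray(s,(x,y),.082)[0].round(4))
def stripe(S,b,h):
    m=mask(S,(0,0,150),(180,70,255),b)
    n,lab,st,ce=cv2.connectedComponentsWithStats(m.astype('uint8'))
    i=1+np.argmax(st[1:,4]);v,u=np.nonzero(lab==i)
    p=ray(S,np.c_[u,v],h)[:,:2];q=cv2.minAreaRect(p.astype('float32')*1000)
    w,V=np.linalg.eigh(np.cov(p.T));print("stripe",st[i],"rect",q,"mean",p.mean(0).round(4),"yaw",np.degrees(np.arctan2(V[1,1],V[0,1])))
stripe(a,(252,142,325,212),.062)
stripe(dict(np.load("side0.npz")),(275,255,305,290),.062)
stripe(dict(np.load("scene0.npz")),(316,228,346,262),.062)
```

```text
[ 0.44316415 -0.20214222  0.38447961] [0.44291596 0.04641232 0.38444821]
blue (326.1891784667969, 216.35134887695312) 15.253725051879883 [ 0.51   -0.2276  0.082 ]
green (267.930908203125, 245.39430236816406) 15.532829284667969 [ 0.5122 -0.2822  0.082 ]
yellow (212.70103454589844, 271.9793701171875) 16.81586456298828 [ 0.5137 -0.3357  0.082 ]
stripe [252 142  30  64 459] rect ((459.0676574707031, -12.033220291137695), (23.919818878173828, 54.169281005859375), 62.19132995605469) mean [ 0.4502 -0.0146] yaw 145.4733932474887
stripe [275 255  30  23 384] rect ((476.9294738769531, -2.1608543395996094), (62.13857650756836, 62.08964157104492), 51.21316909790039) mean [0.4797 0.0065] yaw 167.84336580584656
stripe [316 228  30  26 314] rect ((487.6708679199219, 10.225990295410156), (114.80073547363281, 73.44989776611328), 46.863101959228516) mean [ 0.4793 -0.0169] yaw -164.98187035095393
```

```bash
python3 -m inch '[[0.05,0.2,-1,0,0],[0,0,-1,0,0],[0,0,-1,0,0],[0,0,-1,0,0],[0,0,-1,0,0]]'
python3 -m inch '[[0,0,-0.9,0,0],[0,0,0,0,0],[0,0,-0.2,0,0],[0,0,-0.1,0,0],[0,0,0,0,0]]'
python3 -m inch '[[0,0,-0.08,0,0],[0,0,-0.08,0,0],[0,0,-0.04,0,0],[0,0,-0.04,0,0],[0,0,0,0,0]]'
```

```text
clock: 4.1
tool_pos: [0.5126, -0.2236, 0.132]
eef_rot: [0.212, 0.977, 0.001, 0.0]
contact_force: [0.2, 0.2, -0.7]
opening: 0.004
clock: 4.6
tool_pos: [0.5122, -0.2265, 0.1034]
eef_rot: [0.213, 0.977, 0.0, 0.001]
contact_force: [0.2, 0.5, 0.5]
opening: 0.006
clock: 5.1
tool_pos: [0.5123, -0.2269, 0.097]
eef_rot: [0.213, 0.977, 0.0, 0.001]
contact_force: [0.6, -0.2, 4.1]
opening: 0.004
```

```bash
python3 -m inch '[[0,0,-0.08,0,0],[0,0,-0.08,0,0],[0,0,0,0,0]]'
python3 -m inch '[[0,0,-0.08,0,0],[0,0,0,0,0]]'
```

```text
clock: 5.4
tool_pos: [0.5123, -0.2269, 0.0951]
eef_rot: [0.213, 0.977, -0.0, 0.001]
contact_force: [-3.1, 1.4, 23.6]
opening: 0.005
clock: 5.6
tool_pos: [0.5123, -0.2269, 0.0948]
eef_rot: [0.213, 0.977, -0.001, 0.001]
contact_force: [-6.7, 2.8, 38.7]
opening: 0.006
```

```bash
python3 -m inch '[[0,0,0.6,0,0],[0,0,0.6,0,0],[0.1,-1,0,0,0],[0,-1,0,0,0],[0,-1,0,0,0]]'
python3 -m inch '[[0,-1,0,0,0],[0,-0.4,0,0,0],[0,0,-0.4,0,0],[0,0,-0.3,0,0],[0,0,0,0,0]]'
python3 -m inch '[[0,0,-0.1,0,0],[0,0,-0.1,0,0],[0,0,-0.08,0,0],[0,0,-0.08,0,0],[0,0,0,0,0]]'
```

```text
clock: 6.1
tool_pos: [0.5134, -0.3024, 0.1203]
eef_rot: [0.213, 0.977, 0.0, -0.001]
contact_force: [-0.1, 0.3, 0.3]
opening: 0.006
clock: 6.6
tool_pos: [0.5136, -0.3344, 0.1016]
eef_rot: [0.212, 0.977, 0.001, -0.002]
contact_force: [-0.5, 1.0, 0.6]
opening: 0.006
clock: 7.1
tool_pos: [0.5145, -0.3354, 0.0954]
eef_rot: [0.213, 0.977, 0.001, -0.0]
contact_force: [-2.9, 3.2, 10.8]
opening: 0.008
```

```bash
python3 -m inch '[[0,0,-0.08,0,0],[0,0,0,0,0]]'
```

```text
clock: 7.3
tool_pos: [0.5145, -0.3354, 0.0951]
eef_rot: [0.213, 0.977, 0.0, 0.0]
contact_force: [-5.8, 6.4, 23.1]
opening: 0.006
```

```bash
python3 -m inch '[[0,0,0.6,0,0],[0,0,0.6,0,0],[0,1,0,0,0],[0,1,0,0,0],[0,0.12,0,0,0]]'
python3 -m inch '[[0,0,-0.4,0,0],[0,0,-0.4,0,0],[0,0,0,0,0],[0,0,-0.1,0,0],[0,0,-0.1,0,0]]'
python3 -m inch '[[0,0,-0.1,0,0],[0,0,-0.08,0,0],[0,0,0,0,0]]'
```

```text
clock: 7.8
tool_pos: [0.515, -0.2805, 0.1229]
eef_rot: [0.211, 0.977, 0.001, 0.0]
contact_force: [0.6, 0.2, -0.1]
opening: 0.005
clock: 8.3
tool_pos: [0.5134, -0.2854, 0.0971]
eef_rot: [0.214, 0.977, -0.001, -0.0]
contact_force: [-1.2, -2.8, 3.0]
opening: -0.001
clock: 8.6
tool_pos: [0.5135, -0.2853, 0.0952]
eef_rot: [0.214, 0.977, -0.001, 0.0]
contact_force: [-6.6, -0.6, 21.8]
opening: 0.007
```

All three keys bottomed in order. Now I'll locate the cap's stripe from the earlier wrist view while lifting clear.

```bash
python3 -m inch '[[0,0,0.6,0,30],[0,0,1,0,30],[0,1,1,1,30],[0,1,1,1,30],[0,1,0,1,30]]'
cat >> h.py <<'E'
def stripe(S,b,h):
    m=mask(S,(100,90,40),(128,255,255),b).astype('uint8')
    c=max(cv2.findContours(m,0,1)[0],key=cv2.contourArea);z=np.zeros_like(m);cv2.fillConvexPoly(z,cv2.convexHull(c),1)
    w=((hsv(S)[...,1]<80)&(hsv(S)[...,2]>140)&(z>0)).astype('uint8')
    n,lab,st,ce=cv2.connectedComponentsWithStats(w);i=1+np.argmax(st[1:,4]);v,u=np.nonzero(lab==i)
    p=ray(S,np.c_[u,v],h)[:,:2];q=cv2.minAreaRect(p.astype('float32')*1000);w,V=np.linalg.eigh(np.cov(p.T))
    print("stripe",st[i],"rect",np.round(q[0],1),np.round(q[1],1),"mean",p.mean(0).round(4),"yaw",np.degrees(np.arctan2(V[1,1],V[0,1])).round(1))
E
python3 - <<'E'
from h import *
stripe(dict(np.load("w1.npz")),(245,135,335,220),.062)
stripe(dict(np.load("side0.npz")),(270,255,310,295),.062)
stripe(dict(np.load("scene0.npz")),(316,228,346,262),.062)
E
```

```text
clock: 9.1
tool_pos: [0.5164, -0.2079, 0.1859]
eef_rot: [0.056, 0.998, -0.0, 0.003]
contact_force: [1.0, 0.2, 0.4]
opening: 0.343
stripe [263 160  10  10  10] rect [452.3  -7.3] [10.4  0. ] mean [ 0.4523 -0.0073] yaw -160.7
stripe [282 261  15  16  66] rect [471.4  -4.8] [48.1 12.8] mean [ 0.4706 -0.0074] yaw -161.1
stripe [322 233  14  10  24] rect [483.4   0.9] [53.4  6.8] mean [0.4873 0.0006] yaw -168.7
```

```bash
python3 -m inch '[[0,1,0.5,1,30],[0,1,0.5,1,30],[0,1,0,1,30],[0,1,0,0.9,30],[0,1,0,0,30]]'
python3 -m inch '[[0,1,0,0,30],[0,1,0,0,30],[0,1,0,0,30],[0,0,0,0,30]]'
python3 - <<'E'
from plant import r
from h import *
s=r.snapshot("wrist");np.savez("w3.npz",**s);st=r.get_state();print(st["tool_pos"],yaw(st["eef_rot"]))
cv2.imwrite("pics/w3.png",s["pixels"][:,:,::-1])
E
```

```text
clock: 9.6
tool_pos: [0.5143, -0.0823, 0.2079]
eef_rot: [-0.147, 0.989, 0.001, 0.0]
contact_force: [0.8, -0.1, -0.3]
opening: 0.343
clock: 10.0
tool_pos: [0.5144, -0.0038, 0.2082]
eef_rot: [-0.149, 0.989, 0.002, 0.001]
contact_force: [0.3, -0.9, 0.3]
opening: 0.339
[ 0.51427465 -0.00664363  0.20795271] 107.01511134708598
```

View pics/w3.png

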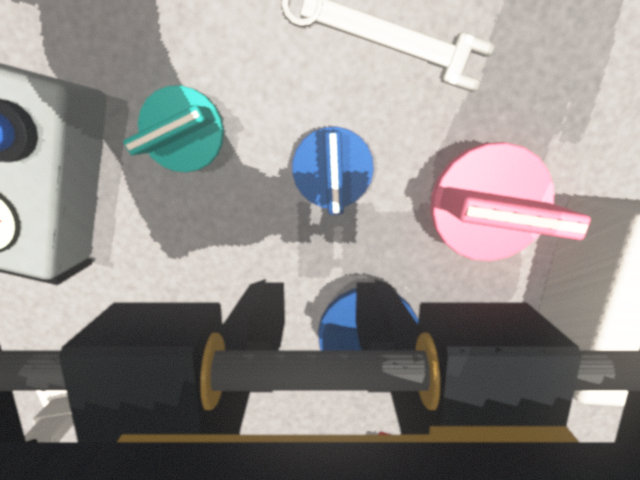

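The small blue cap is at (334,170), and its white stripe runs from (333,133) to (337,211), almost in line with the tool.

Run:
```python
from h import *
s=dict(np.load("w3.npz"))
stripe(s,(285,115,380,225),.062)
p=ray(s,[(333,133),(337,211)],.062);print(p.round(4),p.mean(0),np.degrees(np.arctan2(*(p[1]-p[0])[[1,0]])))
m=mask(s,(100,90,40),(128,255,255),(285,115,380,225)).astype('uint8');c=max(cv2.findContours(m,0,1)[0],key=cv2.contourArea)
(x,y),rad=cv2.minEnclosingCircle(c);print("flange~",ray(s,(x,y),.028)[0],rad)
```

```text
stripe [329 132  12  82 632] rect [472.4  -2.4] [57.7  6. ] mean [ 0.472  -0.0028] yaw -159.7
[[ 0.4459 -0.0119  0.062 ]
 [ 0.4979  0.0078  0.062 ]] [ 0.4719067  -0.00205647  0.062     ] 20.789829567671692
flange~ [ 0.47386757 -0.0017682   0.028     ] 43.67170715332031
```

```bash
python3 -m inch '[[-1,0.18,0,0.55,30],[-0.67,0,-0.5,0,30],[0,0,-1,0,30],[0,0,-1,0,30],[0,0,-1,0,30]]'
python3 -m inch '[[0,0,-1,0,30],[0,0,-1,0,30],[0,0,-0.4,0,30],[0,0,-0.3,0,30],[0,0,0,0,30]]'
```

```text
clock: 10.55
tool_pos: [0.4726, -0.006, 0.1196]
eef_rot: [-0.173, 0.985, -0.0, 0.0]
contact_force: [0.6, 0.0, -0.2]
opening: 0.34
clock: 11.05
tool_pos: [0.4722, -0.0052, 0.0521]
eef_rot: [-0.174, 0.985, -0.0, -0.001]
contact_force: [0.1, -0.7, 0.9]
opening: 0.338
```

```bash
python3 -m inch '[[0,0.11,0,0,30],[0,0,0,0,8],[0,0,0,0,8],[0,0,0,0,8],[0,0,0,0,8]]' 45
python3 -m inch '[[0,0,0,0,8],[0,0,0.3,0,8],[0,0,0.6,0,8],[0,0,1,0,8],[0,0,1,0,8]]'
python3 -m inch '[[0,0,1,0,8],[0,0,1,0,8],[0,0,1,0,8],[0,0,1,0,8],[0,0,0,0,8]]'
```

```text
clock: 11.55
tool_pos: [0.4724, -0.0016, 0.0529]
eef_rot: [-0.174, 0.985, 0.0, 0.0]
contact_force: [-0.0, -0.4, -1.0]
opening: 0.136
clock: 12.05
tool_pos: [0.4718, -0.0017, 0.1262]
eef_rot: [-0.174, 0.985, -0.0, -0.001]
contact_force: [0.8, -0.1, -1.5]
opening: 0.132
clock: 12.55
tool_pos: [0.4736, -0.0014, 0.2281]
eef_rot: [-0.174, 0.985, -0.0, 0.003]
contact_force: [0.2, -0.6, -1.7]
opening: 0.133
```

```bash
python3 -m inch '[[0,1,0,0,8],[0.4,1,0,0,8],[0.4,1,0,0,8],[0.4,1,0,0,8],[0.4,1,0,0,8]]'
python3 -m inch '[[0.4,1,0,0,8],[0.4,1,0,-0.4,8],[0.4,1,0,-0.4,8],[0.3,1,0,-0.4,8],[0,1,0,0,8]]'
python3 -m inch '[[0,1,0,0,8],[0,1,0,0,8],[0,0.7,0,0,8],[0,0,0,0,8],[0,0,0,0,8]]'
python3 - <<'E'
from plant import r
from h import *
st=r.get_state();print(st["tool_pos"],yaw(st["eef_rot"]))
for n in("wrist","side"):
    s=r.snapshot(n);np.savez(n+"4.npz",**s)
a=np.load("wrist4.npz")
cv2.imwrite("pics/w4.png",np.hstack([cv2.resize(a["pixels"],(480,360)),cv2.resize(np.load("side4.npz")["pixels"][90:240,150:290],(320,360))])[:,:,::-1])
E
```

```text
clock: 13.05
tool_pos: [0.5119, 0.124, 0.2244]
eef_rot: [-0.174, 0.985, -0.0, -0.001]
contact_force: [-0.5, 0.4, -1.3]
opening: 0.13
clock: 13.55
tool_pos: [0.5502, 0.2487, 0.224]
eef_rot: [-0.111, 0.994, -0.001, -0.001]
contact_force: [-0.0, 0.0, -1.7]
opening: 0.127
clock: 14.05
tool_pos: [0.5497, 0.3146, 0.2246]
eef_rot: [-0.112, 0.994, -0.001, -0.001]
contact_force: [0.1, -0.8, -1.6]
opening: 0.129
[0.54972292 0.31464249 0.22455455] 102.8717381337287
```

View pics/w4.png

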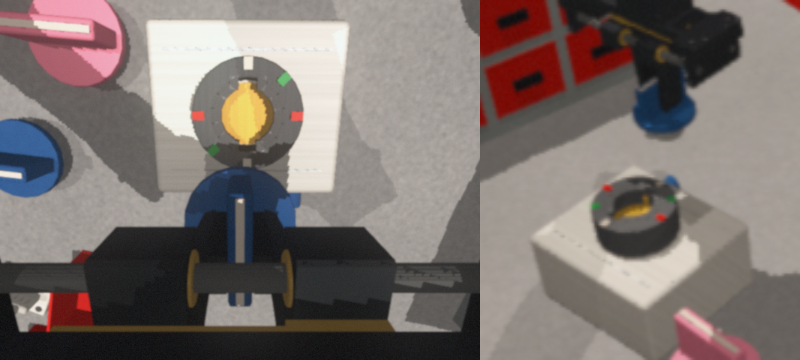

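The wrist view shows the lip at full-frame (329,150) px, with white marks at (331,83) and (329,217), red at (263,155) and (396,155), and green at (380,104) and (284,200). The held cap's stripe runs down column ~320.

Run:
```python
from h import *
S=dict(np.load("wrist4.npz"));H=hsv(S)
def blob(col,c,rad=14):
    q={"g":(H[...,0]>45)&(H[...,0]<90)&(H[...,1]>80),"r":((H[...,0]<10)|(H[...,0]>170))&(H[...,1]>90),"w":(H[...,1]<60)&(H[...,2]>120)}[col]
    m=np.zeros((480,640),'uint8');cv2.circle(m,c,rad,1,-1);m=(m>0)&q
    v,u=np.nonzero(m);p=ray(S,(u.mean(),v.mean()),.115)[0][:2];return p,m.sum()
for col,a,b in(("w",(331,83),(329,217)),("g",(380,104),(284,200)),("r",(263,155),(396,155))):
    (p,n),(q,k)=blob(col,a),blob(col,b);d=q-p
    print(col,n,k,p.round(4),q.round(4),"mid",((p+q)/2).round(4),"len",np.linalg.norm(d).round(4),"ang",np.degrees(np.arctan2(d[1],d[0])).round(1)%180)
# held cap stripe
w=(H[...,1]<80)&(H[...,2]>110);w[:255]=0;w[410:]=0;w[:,:300]=0;w[:,340:]=0
n,lab,st,ce=cv2.connectedComponentsWithStats(w.astype('uint8'));print(st[1:][st[1:,4]>20])
h=.2246+.0095
L=[]
for y in range(262,300,2):
    x=np.nonzero(w[y])[0]
    if len(x):L.append((x.mean(),y))
p=ray(S,L,h)[:,:2];c=np.polyfit(p[:,0],p[:,1],1);print("stripe yaw",np.degrees(np.arctan(c[0])),"y at TCP x .5497:",np.polyval(c,.5497),p[0],p[-1])
print("stripe top px (320,258):",ray(S,(320,258),h))
```

```text
w 420 41 [0.4522 0.3014] [0.5303 0.3189] mid [0.4912 0.3101] len 0.0801 ang 12.7
g 183 147 [0.4586 0.3318] [0.5265 0.2889] mid [0.4926 0.3104] len 0.0803 ang 147.8
r 216 223 [0.5014 0.2712] [0.4838 0.3494] mid [0.4926 0.3103] len 0.0802 ang 102.7
[[315 264  10  85 762]
 [300 391  40  19 350]]
stripe yaw 11.938930405430185 y at TCP x .5497: 0.3169483750061467 [0.5202502  0.31124034] [0.53233276 0.31332626]
stripe top px (320,258): [[0.51831968 0.31029103 0.2341    ]]
```

```bash
python3 -m inch '[[-1,-0.1,0,0,8],[-1,-0.16,0,0,8],[-0.23,0,-0.5,0,8],[0,0,-0.8,0,8],[0,0,-0.8,0,8]]'
python3 -m inch '[[0,0,0,0,8],[0,0,0,0,8]]'
python3 - <<'E'
from plant import r
from h import *
st=r.get_state();print(st["tool_pos"],yaw(st["eef_rot"]))
E
```

```text
clock: 14.65
tool_pos: [0.4948, 0.3077, 0.1728]
eef_rot: [-0.111, 0.994, -0.0, 0.001]
contact_force: [0.6, -0.2, -1.9]
opening: 0.13
clock: 14.85
tool_pos: [0.4946, 0.3084, 0.173]
eef_rot: [-0.111, 0.994, -0.0, -0.0]
contact_force: [0.2, 0.2, -1.2]
opening: 0.134
[0.49461509 0.30836946 0.17301508] 102.79151797377848
```

```bash
python3 -m inch '[[0,0,-0.2,0,8],[0,0,-0.15,0,8],[0,0,-0.1,0,8],[0,0,0,0,8]]'
python3 -m inch '[[0,0,-0.1,0,8],[0,0,-0.1,0,8],[0,0,0,0,8]]'
```

```text
clock: 15.25
tool_pos: [0.4941, 0.3093, 0.1613]
eef_rot: [-0.112, 0.994, -0.0, -0.0]
contact_force: [0.6, 1.0, -1.7]
opening: 0.131
clock: 15.55
tool_pos: [0.494, 0.3093, 0.1562]
eef_rot: [-0.112, 0.994, -0.0, -0.0]
contact_force: [-0.1, -0.3, -2.2]
opening: 0.133
```

```bash
python3 -m inch '[[0,0,-0.1,0,8],[0,0,-0.1,0,8],[0,0,-0.08,0,8],[0,0,-0.06,0,8],[0,0,0,0,8]]'
```

```text
clock: 16.05
tool_pos: [0.4941, 0.3094, 0.148]
eef_rot: [-0.112, 0.994, -0.0, -0.0]
contact_force: [-0.2, -0.3, -0.9]
opening: 0.13
```

```bash
python3 -m inch '[[0,0,-0.05,0,8],[0,0,-0.04,0,8],[0,0,0,0,8]]'
```

```text
clock: 16.35
tool_pos: [0.4942, 0.3094, 0.1478]
eef_rot: [-0.112, 0.994, -0.0, 0.001]
contact_force: [-3.8, -4.3, 15.9]
opening: 0.135
```

Home: the flange stopped at TCP 0.1478 with 16 N. I'll ease the push and turn clockwise.

```bash
python3 -m inch '[[0,0,0.04,0,8],[0,0,0,-0.5,8],[0,0,0,-0.7,8],[0,0,0,-0.7,8],[0,0,0,0,8]]'
python3 - <<'E'
from plant import r
from h import *
st=r.get_state();print(st["tool_pos"],yaw(st["eef_rot"]),st["moment"])
E
```

```text
clock: 16.85
tool_pos: [0.4944, 0.3093, 0.1479]
eef_rot: [-0.012, 1.0, -0.0, 0.001]
contact_force: [-1.2, -2.4, 7.8]
opening: 0.133
[0.49442959 0.30933726 0.14787716] 91.39046387931347 [-0.30052208  0.44645763 -0.00950148]
```

```bash
python3 -m inch '[[0,0,0,-0.9,8],[0,0,0,-0.9,8],[0,0,0,-0.9,8],[0,0,0,-0.9,8],[0,0,0,-0.9,8]]'
python3 -m inch '[[0,0,0,-0.9,8],[0,0,0,0,8],[0,0,0,0,8]]'
python3 - <<'E'
from plant import r
from h import *
st=r.get_state();print(st["tool_pos"],yaw(st["eef_rot"]),st["moment"])
for n in("side","scene"):
    s=r.snapshot(n);np.savez(n+"5.npz",**s)
a=np.load("side5.npz")["pixels"][110:230,150:290];b=np.load("scene5.npz")["pixels"][200:320,370:510]
cv2.imwrite("pics/s5.png",cv2.resize(np.hstack([a,b]),(800,342),interpolation=cv2.INTER_CUBIC)[:,:,::-1])
E
```

```text
clock: 17.35
tool_pos: [0.4943, 0.3089, 0.1479]
eef_rot: [0.223, 0.975, -0.0, 0.0]
contact_force: [-2.5, -4.1, 8.8]
opening: 0.13
clock: 17.65
tool_pos: [0.4943, 0.3089, 0.1479]
eef_rot: [0.267, 0.964, -0.0, 0.0]
contact_force: [-1.5, -3.0, 9.1]
opening: 0.136
[0.49431203 0.30888616 0.14788028] 59.04307815742788 [-0.52034481  0.47075804 -0.03295813]
```

View pics/s5.png

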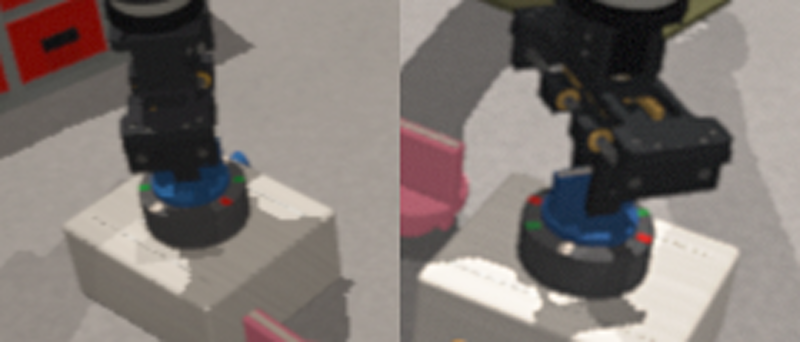

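```bash
python3 -m inch '[[0,0,0,-0.4,8],[0,0,0,0,8],[0,0,0,0,8]]'
python3 - <<'E'
from plant import r
from h import *
st=r.get_state();print(st["tool_pos"],yaw(st["eef_rot"]),st["moment"])
s=r.snapshot("wrist");np.savez("wrist6.npz",**s)
cv2.imwrite("pics/w6.png",cv2.resize(s["pixels"][180:420,160:480],(800,600))[:,:,::-1])
E
```

```text
clock: 18.05
tool_pos: [0.4943, 0.3089, 0.1479]
eef_rot: [0.287, 0.958, -0.0, 0.0]
contact_force: [-2.7, -3.3, 8.7]
opening: 0.132
[0.49431027 0.30892953 0.14787925] 56.68022487767709 [-0.53710681  0.49506616  0.1408503 ]
```

View pics/w6.png

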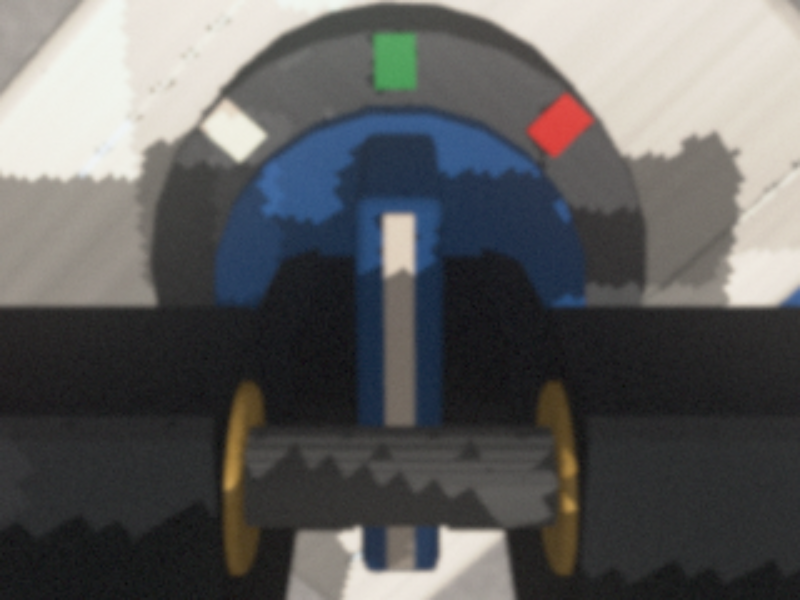

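The bar (stripe at x≈398) points at the green mark (395,62). Red is far off at (560,125), and the cap is held and seated. I'm handing in.

Run:
```python
from plant import r
print(r.get_state()["opening"], r.finish_job())
```

```text
the job is handed in; nothing more can be done
0.1304254387602251 None
```

The job is done and handed in at about 18 s of the 64 s allowed, with the gripper still holding the cap at the green marks.

- **Keys:** I pressed blue, then yellow, then green, each until it stopped hard. The fingertips ended at about 76 mm, 6 mm below the stated key height. Push force was 39 N on blue and 22–23 N on the other two. There was no direct reading of key travel, so full depth rests on that stop height and the force rise.
- **Cap:** I picked up the small blue cap, leaving the bigger blue, pink and turquoise ones. It went into the neck at the white marks with no resistance until the flange met the lip, with 16 N pushing down.
- **Turn:** I turned it clockwise about 46° by the tool's own angle, against 45° for green. The last wrist picture shows the bar pointing at the green mark, well short of red.
- **At hand-in:** the grip setting was 45 N, the opening matched the 12 mm bar, and the cap was held down with about 9 N.

**Disagreements and limits:**
- The three cameras placed the neck and keys up to about 5 mm apart, so I used averages and the wrist view. The fit showed no harm from this.
- The shutter angle could not be read, and it may lag the bar by its play.
- I took no final picture to check the other things on the bench. Every move passed above them, and no unexpected forces showed.

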